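# Load the nuts into the tumbler and hold its run dial at the third click

### The job

Load the vibratory tumbler and run it: by its handle, tip the yellow loading skip right over until all four nuts have dropped into the blue tub, then swing the skip back and leave it standing fully upright. Only then press the red paddle of the spring-return dial on the green control box down with the fingertips, past the first two clicks to the third, and keep holding it there: the job finishes with the robot still pressing it. Spill no nut and leave the other things on the bench where they are.

Things in the scene. Friction and masses are not known exactly. Their poses are not given: they have to be found in the camera images.
- tumbler: Tumbler fixed to the bench: grey base plate, round blue tub and, nearer the robot, a yellow skip hinged between two grey cheeks. Origin: on the bench, straight below the middle of the skip's hinge; x points level from skip to tub, y along the hinge. Base plate x -105 to +165, y +-75, 18 mm high; cheeks at y +-62, 135 mm high; tub 160 mm wide, its rim 105 mm above the bench.
- tub (a point): Centre of the tub's inner floor, 72 mm along +x of the tumbler and 45 mm above the bench; the tub is 152 mm wide inside at the rim (124 mm at the floor) and 60 mm deep; axes as the tumbler's.
- skip_hinge (a point): Middle of the skip's hinge axis, 120 mm above the bench; this point stays fixed. The hinge axis is the tumbler's y axis.
- skip_handle (a point): Middle of the skip's handle: round steel bar 12 mm thick, parallel to the hinge and 155 mm from it, level with it while the skip is upright, 47 mm out from the skip's front wall; 66 mm clear between its two side arms. Moves with the skip. Gripped lightly (10 N) from above across the bar, it turns between the fingers.
- skip (a joint): Tipping angle of the yellow skip, rad: 0 upright on its stop, grows as the handle swings up and over to the tub, at most 2.1. Handle at angle q: 155 mm * (-cos q along tumbler x, sin q up) from the hinge. Skip 110 x 100 x 52 mm, open on top, chute wall at the tub; held at 2.0 for a second, all nuts slide out. 0.25 kg, no spring: let go before it is far over, it falls back upright.
- dial (a joint): Angle of the spring-return dial, rad: 0 at rest, grows as the paddle is pressed down. Clicks at 0.3, 0.6 and 0.9; end stop at 0.95, just past the third click. The paddle slants 0.5 - q rad up towards its tip. Released, it springs back to 0. Push at the paddle: 3 to 4 N at the start, about 8 N at the third click; it eases by 1 to 2 N into each click and jumps by 1 to 3 N on leaving it.
- paddle (a point): Middle of the top of the red paddle (36 x 36 mm, 10 mm thick), 66 mm from the dial's axis; it moves with the dial and goes about 52 mm down to the third click.
- control: Green control box with black dial drum, fixed to the bench, 72 x 92 mm, 96 mm high (drum 106 mm). Origin: on the bench straight below the dial's axis, which lies along the box's y, 82 mm up. The red paddle sticks out along the box's -x; the box's front is 25 mm from the axis. Three dots on its +y cheek mark the paddle's slant at the clicks, the last one red.
- nut_1: Hexagon nut, steel-coloured, 24 mm across the flats, 13 mm high, with a 15 mm hole; origin at the centre of its underside. It lies in the yellow skip at the start.
- nut_2: Hexagon nut, brass-coloured, 24 mm across the flats, 13 mm high, with a 15 mm hole; origin at the centre of its underside. It lies in the yellow skip at the start.
- nut_3: Hexagon nut, steel-coloured, 24 mm across the flats, 13 mm high, with a 15 mm hole; origin at the centre of its underside. It lies in the yellow skip at the start.
- nut_4: Hexagon nut, brass-coloured, 24 mm across the flats, 13 mm high, with a 15 mm hole; origin at the centre of its underside. It lies in the yellow skip at the start.
- lamp_carton: Bystander: small red carton, 46 x 53 x 56 mm; origin at the centre of its underside.
- cord_spool: Bystander: white spool, 53 mm across, 50 mm high; origin at the centre of its underside.
- green_pack: Bystander: clear box of fasteners with a green label, 60 x 73 x 26 mm; origin at the centre of its underside.
- white_cap: Bystander: white plastic pipe cap, 68 mm across, 38 mm high; origin at the centre of its underside.
- yellow_driver: Bystander: screwdriver with a yellow handle, 202 mm long, 28 mm thick; origin at the centre of its underside.
There are look-alikes about, which are no part of the job. Of the things that look like the control, take the one that is farthest to the robot's right at the start.

How it is judged:
By the outcome, as a careful person would: the job done as asked, in the order asked, and still so for the second after the job is handed in, while the arm keeps its last pose, push and grip.
It also fails if it takes over 72 s, if anything falls off the work surface, if the arm or the gripper's body presses on something with over 40 N, if the wrist force passes 120 N, or if a joint passes its speed limit or range.

### The arm

A 6-joint arm with a two-finger parallel gripper is mounted at the origin on a cart in front of the work surface, level with it; the furniture and walls round the work are solid. World frame = base frame: x ahead of the robot, y to its left, z up, the work surface at z = 0. Lengths are in m, angles in rad, forces in N, time in s.
With the tool pointing down it reaches from about 0.275 to 0.875 m from the base axis. Payload 12.5 kg.
Tool frame: the origin (TCP) lies on the centre line of the jaws, within the pads' length; the fingertips stand r.finger_overhang ahead of it and the grasp point (between the pads) lies 3 mm ahead of it (r.finger_overhang is the distance from the TCP to the fingertips, in m); z points along the fingers, y is the line along which they close (so a half turn about z gives the same grasp; the last joint's range is limited). The gripper opens to 85 mm and grips with 20 to 120 N. Pads are 22 mm wide; open, the fingers measure 114 mm over their backs; the gripper's body (76 mm by 85 mm) begins 54 mm behind the grasp point. The pads swing forward as they close: fully open they stand 13 mm farther back than shut.
Start: joints at [1.204, 0.351, 1.652, -0, 1.139, -0.085], TCP at [0.153, 0.528, 0.253] pointing down, gripper open.
Joint ranges: [-2.75, 2.75], [-0.79, 2.1], [0.01, 2.65], [-1.57, 4.71], [0.07, 3.14], [-2.87, 2.87]. Speed limits (rad/s): [2.22, 2.22, 2.79, 3.14, 3.14, 3.14].

### API

Orientations are given as a unit quaternion [x, y, z, w].
In Python, from cell import r, optics gives the robot as it stands. The module is installed in compiled form; this text tells all that it offers. Calls block until the motion is done:
- r.move_to(position, orientation): joint-space move of the TCP to a pose.
- r.move_linear(position, rot=None, vel=0.15): straight line of the TCP; rot=None keeps the orientation; vel is the mean speed in m/s.
- r.set_joints(angles): joint-space move.
- r.set_gripper(opening, squeeze=None): opening from 0.0 (shut) to 1.0 (fully open); squeeze is the grip in N (None keeps the last); returns when the fingers have stopped.
- r.sleep(seconds).
- r.inverse_kinematics(position, orientation): joint angles nearest the present ones, or None.
- optics.get_image(name): name is "scene" or "side" or "wrist"; returns a dict with "pixels" (480x640x3 uint8, red, green, blue), "depth" (480x640 float32, m along the optical axis (not along the pixel's ray), 0 where there is no reading), "fx", "fy", "cx", "cy" (pixels), "camera_from_world" (4x4, takes a point from world to camera coordinates); the wrist camera has in their place "mount" (4x4, takes a point from camera to tool coordinates, whose origin is the TCP and whose axes are the flange's). Camera axes: x right, y down, z forward; pixel columns grow to the right and rows downward; lengths in m; the calibration is good to about 2 mm. A picture is of the moment at which its call begins: read the wrist's pose just before it.
A pose or a line that the arm cannot do raises r.PlanningError and nothing moves.
- r.hand_in(): hands the job in; it is judged then, once.
Readings, each from a call of its own:
- r.current_t(): time.
- r.current_q(): joint angles.
- r.current_qvel(): joint speeds.
- r.current_effort(): joint torques, N m.
- r.current_tool_pos(): TCP position.
- r.current_ee_rot(): TCP orientation.
- r.current_contact_force(): force on the tool from outside, world axes, zero at the start.
- r.current_torque(): the same for the moment, N m.
- r.current_opening(): opening from 0.0 (shut) to 1.0 (fully open).
- r.current_finger_force(): force on a finger pad.
Only numpy, scipy, OpenCV 4.12 (cv2) and the standard library are available. Lean on these libraries where they do the work, as an engineer would, in place of code of your own. Each camera call takes 0.05 s, during which the arm holds its last target. There are 200 camera calls.

## Working session

There is one attempt and no reset: what is moved stays moved. The work goes in short steps, each a Python script; the robot and the scene stay as the last script left them, time stands still between calls to the robot, and variables do not carry over. Pictures are saved under pics/ and viewed, at most 10 in all, crops included, and the job is handed in when it is done.

```bash
mkdir -p pics; cat > h.py <<'E'
import numpy as np, cv2
from cell import r, optics
def save(n,f):
    d=optics.get_image(n); cv2.imwrite('pics/'+f+'.png',d['pixels'][:,:,::-1]); np.savez('pics/'+f,**d); return d
def world(d,T=None):
    if T is None: T=np.linalg.inv(d['camera_from_world'])
    v,u=np.mgrid[:480,:640]; z=d['depth']
    P=np.stack([(u-d['cx'])/d['fx']*z,(v-d['cy'])/d['fy']*z,z],-1)
    W=P@T[:3,:3].T+T[:3,3]; W[z==0]=np.nan; return W
E
python3 - <<'E'
from h import *
a=save('scene','scene');b=save('side','side')
print(r.current_t(),r.finger_overhang,r.current_ee_rot())
for d in(a,b): print(np.linalg.inv(d['camera_from_world']).round(3),d['fx'])
E
```

```text
0.1 0.022 [ 1.40426546e-01  9.90090953e-01 -5.27317982e-04 -1.10714410e-04]
[[-0.821 -0.351  0.45  -0.054]
 [-0.57   0.509 -0.644  1.054]
 [-0.003 -0.786 -0.618  0.935]
 [ 0.     0.     0.     1.   ]] 448.77451096672837
[[ 0.908  0.338 -0.248  0.875]
 [ 0.419 -0.742  0.523 -0.459]
 [-0.007 -0.578 -0.816  1.126]
 [ 0.     0.     0.     1.   ]] 469.8394422315399
```

View pics/scene.png

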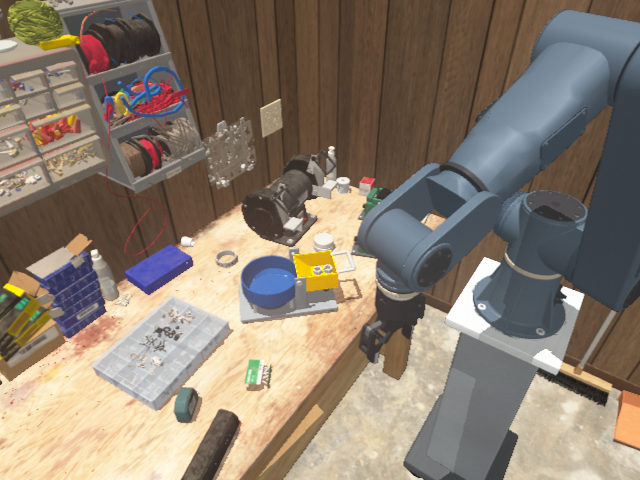

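View pics/side.png

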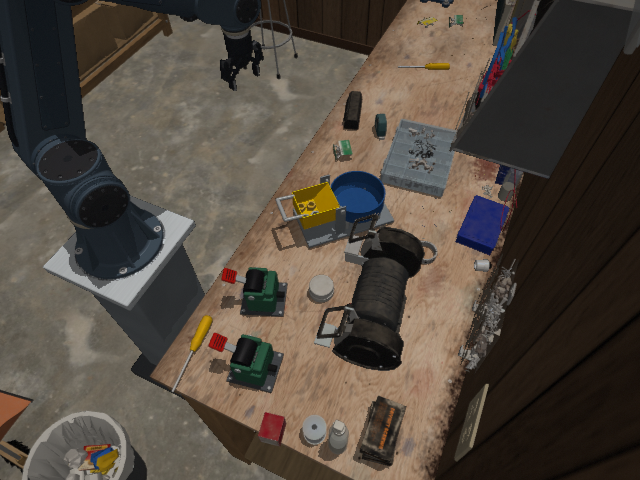

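Candidates for the control are two green boxes with red paddles in the side view. Box A is at (262,290) with its paddle at (229,275). Box B is at (252,360) with its paddle at (217,342). B lies at more negative y, so it is farthest to the robot's right, and I choose it. There is one yellow skip at (315,205), with its handle at (287,210) and the blue tub at (357,195). Next I measure these and check them in a close crop.

```bash
cat > m.py <<'E'
from h import *
def ld(f): return dict(np.load(f'pics/{f}.npz'))
def circ(p):
    A=np.c_[2*p,np.ones(len(p))]; s=np.linalg.lstsq(A,(p**2).sum(1),rcond=None)[0]; return s[:2],np.sqrt(s[2]+s[:2]@s[:2])
for f in('scene','side'):
    d=ld(f); W=world(d); hsv=cv2.cvtColor(d['pixels'],cv2.COLOR_RGB2HSV); H,S,V=[hsv[...,i].astype(int) for i in range(3)]
    z=W[...,2]
    def reg(m,box):
        b=np.zeros_like(m); x0,y0,x1,y1=box; b[y0:y1,x0:x1]=1; return m&b&np.isfinite(z)
    tb=(235,250,305,312) if f=='scene' else (322,165,392,235)
    sk=(288,245,345,295) if f=='scene' else (285,180,345,230)
    m=reg((H>100)&(H<125)&(S>120),tb)
    p=W[m&(abs(z-.105)<.004)]; c,R=circ(p[:,:2])
    for _ in range(3):
        e=abs(np.hypot(*(p[:,:2]-c).T)-R); p=p[e<.006]; c,R=circ(p[:,:2])
    print(f,'tub',c.round(4),R.round(4),len(p))
    y=W[reg((H>20)&(H<35)&(S>150),sk)]; print('skip z',np.nanpercentile(y[:,2],[2,50,98]).round(3))
    t=y[y[:,2]>np.nanpercentile(y[:,2],98)-.008]; q=cv2.minAreaRect((t[:,:2]*1000).astype(np.float32)); print('skip top',q)
    hb=(325,240,362,285) if f=='scene' else (270,185,325,235)
    g=W[reg((S<70)&(z>.108)&(z<.132),hb)]; print('handle',cv2.minAreaRect((g[:,:2]*1000).astype(np.float32)),len(g))
    if f=='side':
        for n,gb,rb in(('A',(235,260,295,320),(215,262,242,290)),('B',(222,330,285,395),(203,328,230,356))):
            G=W[reg((H>50)&(H<90)&(S>80),gb)]; t=G[abs(G[:,2]-.096)<.006]
            print(n,'green z',np.percentile(G[:,2],[2,50,98]).round(3),cv2.minAreaRect((t[:,:2]*1000).astype(np.float32)),len(t))
            rr=W[reg(((H<8)|(H>172))&(S>150)&(V>60),rb)]; print(' red mean',rr.mean(0).round(4),rr.min(0).round(3),rr.max(0).round(3),len(rr))
            k=W[reg((V<60)&(z>.08),gb)]; print(' drum',cv2.minAreaRect((k[k[:,2]>.1][:,:2]*1000).astype(np.float32)),k[:,2].max())
a=cv2.imread('pics/side.png')[170:400,180:400]; cv2.imwrite('pics/crop.png',cv2.resize(a,None,fx=2.6,fy=2.6,interpolation=2))
E
python3 m.py
```

```text
scene tub [0.5848 0.3868] 0.077 76
skip z [0.071 0.1   0.124]
skip top ((492.64874267578125, 299.0292663574219), (111.23716735839844, 110.8696060180664), 46.11461639404297)
handle ((438.53857421875, 242.75469970703125), (55.68000030517578, 91.1864013671875), 47.066043853759766) 193
side tub [0.5844 0.3827] 0.0774 175
skip z [0.069 0.096 0.123]
skip top ((495.82672119140625, 293.31500244140625), (110.73986053466797, 106.52950286865234), 44.96908950805664)
handle ((439.6385192871094, 238.6769256591797), (56.35188293457031, 86.80432891845703), 45.610355377197266) 212
A green z [0.018 0.076 0.098] ((472.10430908203125, 11.62186050415039), (73.28414916992188, 81.69313049316406), 22.37474250793457) 323
 red mean [ 0.4025 -0.0161  0.1184] [ 0.381 -0.036  0.106] [0.421 0.008 0.129] 183
 drum ((456.9413757324219, 5.761753082275391), (35.34429168701172, 59.742305755615234), 20.238346099853516) 0.11090160299980312
B green z [0.018 0.082 0.098] ((545.5685424804688, -163.64215087890625), (71.84708404541016, 80.89887237548828), 10.690406799316406) 425
 red mean [ 0.4715 -0.1777  0.119 ] [ 0.453 -0.196  0.107] [ 0.489 -0.156  0.13 ] 231
 drum ((527.9471435546875, -165.78529357910156), (37.09037780761719, 58.7415657043457), 10.829216003417969) 0.11036586790977365
```

View pics/crop.png

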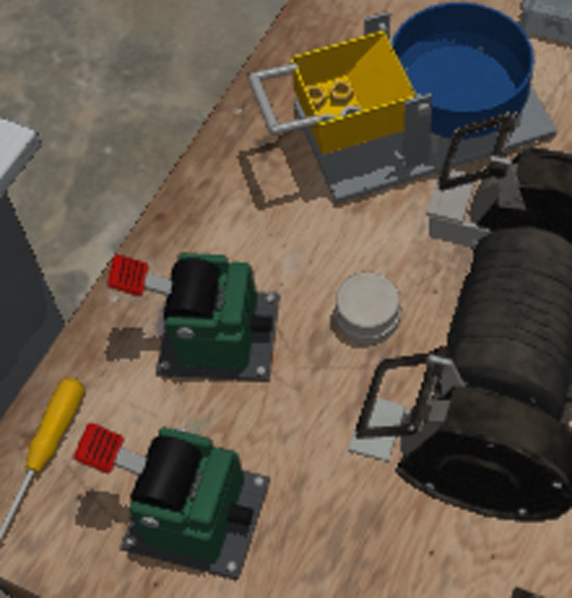

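The crop shows the yellow skip with its nuts and steel handle (bar at about (262,100) in the crop), the tub, and both control boxes. B's paddle is at (100,447) in the crop, with nothing over it. I now move above the handle and look with the wrist camera.

```bash
cat >> h.py <<'E'
from scipy.spatial.transform import Rotation as Ro
yaw=np.deg2rad(45.2); U=np.array([np.cos(yaw),np.sin(yaw),0]); H0=np.array([.533,.3335,.12])
def down(a): return np.array([np.cos(a/2),np.sin(a/2),0,0])
QG=down(yaw+np.pi/2)
def hp(q,rad=.155): return H0+rad*(-np.cos(q)*U+np.sin(q)*np.array([0,0,1]))
E
python3 - <<'E'
from h import *
r.set_gripper(0.45,20)
p=hp(0)+[0,0,.10]-0.02*U
print(r.inverse_kinematics(p,QG),r.inverse_kinematics(hp(1.57),QG),r.inverse_kinematics(hp(2.03),QG))
r.move_to(p,QG)
T=np.eye(4);T[:3,:3]=Ro.from_quat(r.current_ee_rot()).as_matrix();T[:3,3]=r.current_tool_pos()
d=save('wrist','w1'); W=world(d,T@d['mount']); np.save('pics/w1W',W)
print(r.current_t(),T[:3,3],d['mount'].round(3))
L=(W-H0)@np.c_[U,[-U[1],U[0],0],[0,0,1]]
m=np.isfinite(L[...,2])&(L[...,0]<-.12)&(L[...,0]>-.19)&(abs(L[...,1])<.06)&(L[...,2]>-.02)&(L[...,2]<.02)
P=L[m]; print(len(P),P.min(0),P.max(0)); v,u=np.where(m); print(u.min(),u.max(),v.min(),v.max())
for a in np.arange(-.05,.051,.01):
    s=P[abs(P[:,1]-a)<.005]; s=s[s[:,0]<-.143] if len(s) else s
    if len(s): print(a.round(2),len(s),s[:,0].min().round(4),s[:,0].max().round(4),s[:,2].max().round(4))
E
```

```text
[ 3.71113570e-01  2.29648755e-01  1.91054286e+00 -4.44089210e-16
  1.00140104e+00 -4.17775252e-01] [ 4.85020905e-01  4.75578802e-01  1.40944536e+00 -4.44089210e-16
  1.25656849e+00 -3.03867917e-01] [ 5.14717257e-01  6.18163551e-01  1.21772077e+00 -4.44089210e-16
  1.30570833e+00 -2.74171565e-01]
2.1917 [0.40957578 0.20999903 0.22010446] [[ 0.    -0.962 -0.272  0.068]
 [ 1.     0.    -0.001 -0.001]
 [ 0.001 -0.272  0.962 -0.121]
 [ 0.     0.     0.     1.   ]]
3597 [-0.16177244 -0.04413693 -0.003459  ] [-0.1200508   0.04165025  0.0086109 ]
338 411 179 314
-0.04 267 -0.1614 -0.1458 0.0078
-0.03 294 -0.1615 -0.146 0.0086
-0.02 300 -0.1617 -0.1497 0.008
-0.01 302 -0.1617 -0.1501 0.0079
0.0 307 -0.1615 -0.1498 0.0081
0.01 323 -0.1617 -0.1501 0.0079
0.02 343 -0.1618 -0.1498 0.0082
0.03 403 -0.1614 -0.1431 0.0086
0.04 375 -0.1615 -0.1431 0.0075
```

View pics/w1.png

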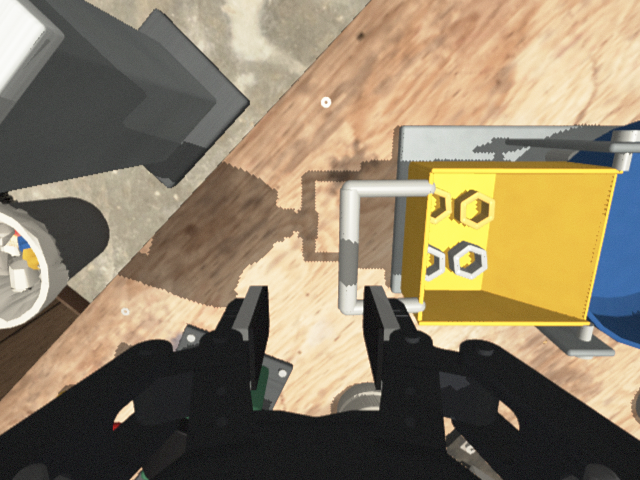

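The wrist view shows the bar at about (350,250), lined up with the hinge. It sits within 1 mm of the model, and four nuts lie in the skip. Next I grasp and tip.

```bash
cat >> h.py <<'E'
OFF=np.array([0,0,.0035])
def F(): return np.array(r.current_contact_force()).round(1)
def swing(q0,q1,vel=.12,step=.15):
    n=int(np.ceil(abs(q1-q0)/step))
    for q in np.linspace(q0,q1,n+1)[1:]:
        r.move_linear(hp(q)+OFF,vel=vel); f=F(); print(round(q,2),f,end=' ')
        if np.linalg.norm(f)>40: print('STOP');return False
    print();return True
E
python3 - <<'E'
from h import *
r.move_linear(hp(0)+[0,0,.06],vel=.2); r.move_linear(hp(0)+OFF,vel=.1); print(F())
r.set_gripper(0,20); print(r.current_opening(),r.current_finger_force(),F(),r.current_t())
if r.current_opening()>.05 and swing(0,.6): print(r.current_opening(),r.current_t())
E
```

```text
[ 0.   0.5 -0.6]
0.1320983595959145 19.959661066532135 [-0.4 -0.9  5.5] 3.6333
0.15 [ 2.  -0.1 -3.1] 0.3 [ 0.1 -1.8 -2.4] 0.45 [-3.5 -6.3 -0. ] 0.6 [ -8.8 -11.9   7. ] 
0.13198330246771628 5.0
```

```bash
cat >> h.py <<'E'
def swing2(q0,q1,off,vel=.12,step=.12,k=8e-5):
    n=int(np.ceil(abs(q1-q0)/step)); off=np.array(off)
    for q in np.linspace(q0,q1,n+1)[1:]:
        r.move_linear(hp(q)+OFF+off,vel=vel); f=F(); fu=f@U
        print(round(q,2),round(fu,1),f[2],'off',(off@U*1e3).round(1),(off[2]*1e3).round(1),end=' | ')
        if np.linalg.norm(f)>45: print('STOP');return off
        off=off+k*(fu*U+[0,0,f[2]])
    print();return off
E
python3 - <<'E'
from h import *
o=swing2(.6,1.3,[0,0,0]); print(r.current_opening(),r.current_t(),o.tolist())
save('side','s2');save('scene','c2')
a=cv2.imread('pics/side.png')
d=cv2.imread('pics/s2.png')[120:300,200:440]; c=cv2.imread('pics/c2.png')[180:360,200:440]
cv2.imwrite('pics/v2.png',cv2.resize(np.vstack([d,c]),None,fx=1.6,fy=1.6))
E
```

```text
0.72 -22.7 15.2 off 0.0 0.0 | 0.83 -12.9 11.0 off -1.8 1.2 | 0.95 -10.0 10.1 off -2.8 2.1 | 1.07 -8.0 8.1 off -3.6 2.9 | 1.18 -5.2 8.8 off -4.3 3.6 | 1.3 -4.0 7.5 off -4.7 4.3 | 
0.12961019814263683 6.8 [-0.003539947587739789, -0.0035647477536791465, 0.004856]
```

View pics/v2.png

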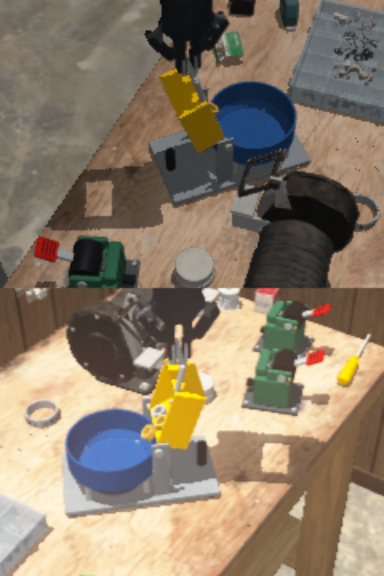

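The skip is about 75° over with the nuts at the chute (around (153,428)), and the grip is good. I carry on over.

```bash
python3 - <<'E'
from h import *
o=swing2(1.3,2.04,[-0.00354,-0.00356,0.0049]); print(r.current_opening(),r.current_t(),o.tolist())
r.sleep(1.3)
d=save('side','s3');c=save('scene','c3')
cv2.imwrite('pics/v3.png',cv2.resize(np.vstack([d['pixels'][120:300,200:440],c['pixels'][180:360,200:440]])[:,:,::-1],None,fx=1.6,fy=1.6))
E
```

```text
1.41 -1.9 4.6 off -5.0 4.9 | 1.51 -1.6 4.7 off -5.2 5.3 | 1.62 -0.1 4.0 off -5.3 5.6 | 1.72 -0.7 1.6 off -5.3 6.0 | 1.83 -0.5 1.3 off -5.4 6.1 | 1.93 1.1 2.9 off -5.4 6.2 | 2.04 0.2 4.5 off -5.3 6.4 | 
0.1272286933966198 8.8833 [-0.003739633367808904, -0.0037610319593207784, 0.006788]
```

View pics/v3.png

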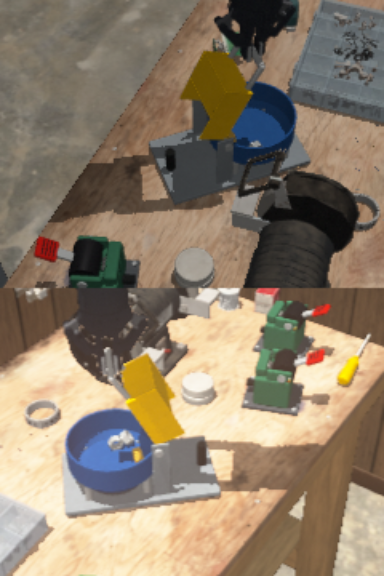

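Steel nuts are in the tub at (122,438) and brass at (138,455). I tip slightly further, wait, then zoom in to count.

```bash
python3 - <<'E'
from h import *
o=swing2(2.04,2.11,[-0.00374,-0.00376,0.0068]); print(r.current_opening(),r.current_t(),o.tolist())
r.sleep(1.2)
d=save('side','s4');c=save('scene','c4')
f=lambda d,x,y:cv2.resize(d['pixels'][y:y+80,x:x+100,::-1],None,fx=3.8,fy=3.8,interpolation=cv2.INTER_CUBIC)
cv2.imwrite('pics/v4.png',np.hstack([f(c,230,240),f(d,310,160)]))
E
```

```text
2.11 2.6 5.6 off -5.3 6.8 | 
0.12744614526676815 10.5333 [-0.003592699295755937, -0.003611667336435158, 0.007247999999999999]
```

View pics/v4.png

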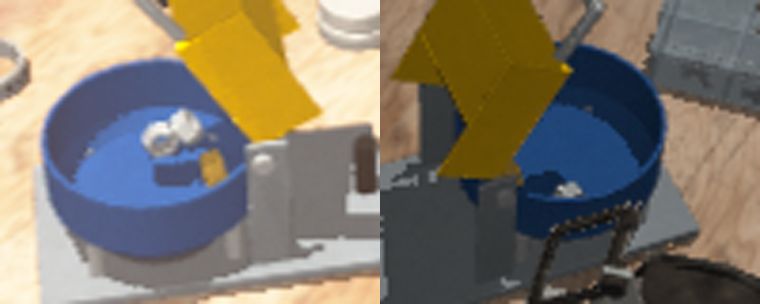

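Two steel nuts and brass (212,168) show in the tub, but the skip hides part of it. I swing back and count from above.

```bash
python3 - <<'E'
from h import *
o=np.array([-0.0036,-0.0036,0.0055]); qs=np.linspace(2.11,0,18)[1:]
for q in qs:
    s=q/2.11
    r.move_linear(hp(q)+OFF+o*min(1,1.3*s),vel=.12); f=F(); print(round(q,2),(f@U).round(1),f[2],end=' | ')
    if np.linalg.norm(f)>50: print('STOP');break
print(r.current_opening(),r.current_t())
c=save('scene','c5')
cv2.imwrite('pics/v5.png',cv2.resize(c['pixels'][240:330,220:360,::-1],None,fx=5,fy=5,interpolation=cv2.INTER_CUBIC))
E
```

```text
1.99 2.8 7.2 | 1.86 2.3 4.4 | 1.74 0.1 -1.1 | 1.61 0.7 -4.9 | 1.49 0.2 -5.6 | 1.37 1.2 -3.2 | 1.24 -0.4 -2.2 | 1.12 -0.1 -1.4 | 0.99 0.4 -2.1 | 0.87 1.2 -1.5 | 0.74 -1.1 0.2 | 0.62 -2.2 0.2 | 0.5 -3.7 0.2 | 0.37 -3.0 -0.2 | 0.25 -3.0 0.2 | 0.12 -1.8 -1.0 | 0.0 -2.2 -1.3 | 0.13089619423869073 17.0917
```

View pics/v5.png

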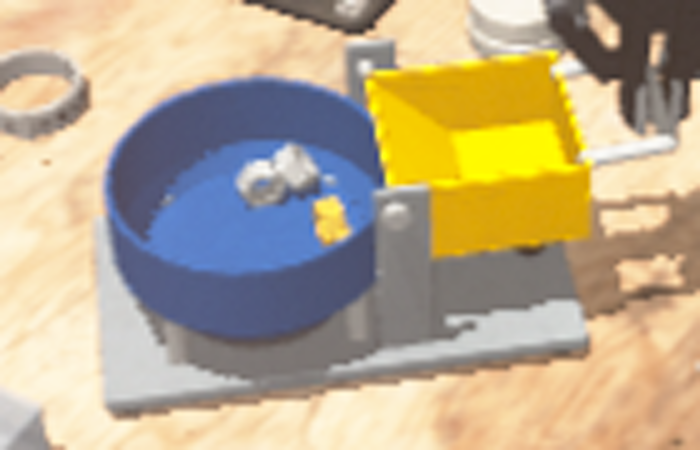

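Steel nuts are at (262,183) and (295,168), and brass is at (330,220). I release, lift, and look straight down to confirm all four nuts and the upright skip.

```bash
python3 - <<'E'
from h import *
r.set_gripper(.45,20); r.move_linear(hp(0)+[0,0,.10],vel=.2)
r.move_linear(hp(0)+[0,0,.22]+.13*U,vel=.3)
T=np.eye(4);T[:3,:3]=Ro.from_quat(r.current_ee_rot()).as_matrix();T[:3,3]=r.current_tool_pos()
d=save('wrist','w6'); W=world(d,T@d['mount']); print(r.current_t())
L=(W-H0)@np.c_[U,[-U[1],U[0],0],[0,0,1]]
m=np.isfinite(L[...,2])&(L[...,0]<-.145)&(L[...,0]>-.17)&(abs(L[...,1])<.03)&(L[...,2]>-.02); P=L[m]
print(len(P),P[:,0].min(),P[:,0].max(),P[:,2].max())
E
```

```text
18.9417
921 -0.16137631670306488 -0.14938028515260657 0.008329264811087145
```

View pics/w6.png

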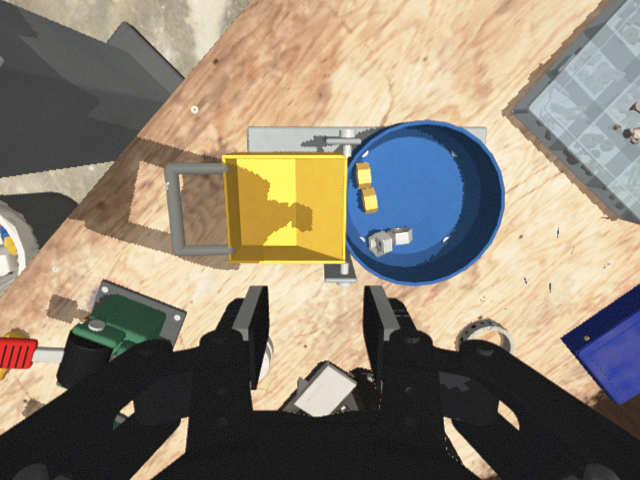

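All four nuts are in the tub: brass at (364,175) and (370,200), steel at (380,243) and (401,236). The skip is empty at (285,210), and its handle is back at its original position and height, so it is upright. Next is the paddle of box B.

```bash
cat >> h.py <<'E'
PY=np.deg2rad(10.7); X=np.array([np.cos(PY),np.sin(PY),0]); AX=np.array([.5282,-.1665,0])
PP=AX-.062*X
E
python3 - <<'E'
from h import *
r.set_gripper(0,20)
p=PP+[0,0,.25]; Q=down(PY); print(r.inverse_kinematics(p,Q),r.inverse_kinematics(PP+[0,0,.08],Q))
r.move_to(p,Q); print(r.current_t(),F()); r.move_linear(PP+[0,0,.155],vel=.15); b=F(); print(b,r.current_t())
z=.155
while z>.125:
    z-=.002; r.move_linear(PP+[0,0,z],vel=.05); f=F()-b; print(round(z,4),f)
    if abs(f[2])>12: break
print(r.current_t())
E
```

```text
[-4.57107908e-01  2.63756601e-01  1.78158370e+00 -4.44089210e-16
  1.09625235e+00  9.26938189e-01] [-4.57107908e-01  5.21886113e-01  1.90849106e+00 -4.44089210e-16
  7.11215479e-01  9.26938189e-01]
21.225 [ 0.1 -0.5 -0.9]
[-0.2  0.2 -0.2] 22.0083
0.153 [0.2 0.  1.2]
0.151 [-0.2  0.7  1. ]
0.149 [ 0.8 -0.1  0.1]
0.147 [1.  0.1 3.7]
0.145 [0.3 0.  6.9]
0.143 [ 0.6 -1.9  3.7]
0.141 [ 0.2 -0.5  5.7]
0.139 [ 1.2 -0.3  4.1]
0.137 [ 0.1 -1.3  2.3]
0.135 [ 0.7 -0.4  4.4]
0.133 [ 0.4 -1.   4.9]
0.131 [ 0.1 -1.3  2. ]
0.129 [ 0.1 -1.2  4.4]
0.127 [-0.2  0.4  3.3]
0.125 [-0.4 -0.7  3.7]
25.7583
```

```bash
python3 - <<'E'
from h import *
z=.125
def avg(n=6):
    a=[]
    for _ in range(n): r.sleep(.03); a.append(r.current_contact_force())
    return np.mean(a,0)
while z>.080:
    z-=.0015; r.move_linear(PP+[0,0,z],vel=.05); f=avg(); print(round(z,4),f.round(1))
    if abs(f[2])>14 or np.hypot(*f[:2])>15: break
print(r.current_t(),r.current_tool_pos())
d=save('side','s7'); np.save('pics/s7W',world(d))
cv2.imwrite('pics/v7.png',cv2.resize(np.vstack([d['pixels'][310:410,180:310]])[:,:,::-1],None,fx=5,fy=5,interpolation=cv2.INTER_CUBIC))
E
```

```text
0.1235 [-1.7 -0.6  5.1]
0.122 [-1.7 -1.   5.9]
0.1205 [-2.3 -0.9  5.8]
0.119 [-2.6 -0.5  6.1]
0.1175 [-3.2 -0.6  6.9]
0.116 [-2.9 -0.9  7.3]
0.1145 [-2.8 -1.5  4.9]
0.113 [-3.2 -0.6  6.5]
0.1115 [-2.7 -1.3  5.4]
0.11 [-2.8 -0.8  4.2]
0.1085 [-2.9 -0.9  4.7]
0.107 [-3.4 -0.7  6.5]
0.1055 [-3.8 -1.3  5.7]
0.104 [-4.2 -1.1  6.5]
0.1025 [-4.2 -0.6  8.5]
0.101 [-4.6 -0.9  9.2]
0.0995 [-4.6 -0.5  8.9]
0.098 [-3.7 -0.4  9.5]
0.0965 [-2.8  0.5  8.3]
0.095 [-1.7  0.1  7.9]
0.0935 [-0.9  1.   8.1]
0.092 [-0.2  1.5  8.5]
0.0905 [1.2 2.1 7.6]
0.089 [2.  2.  8.6]
0.0875 [1.8 1.9 8.6]
0.086 [ 1.1  1.2 11.1]
0.0845 [ 0.8  1.4 11.1]
0.083 [ 0.9  1.1 11.2]
0.0815 [-2.3  2.3 23. ]
38.8083 [ 0.46897671 -0.17843397  0.08324853]
```

```bash
python3 - <<'E'
from h import *
r.move_linear(PP+[0,0,.0823],vel=.03); r.sleep(.4)
print(np.mean([r.current_contact_force() for _ in range(5)],0).round(1),r.current_tool_pos(),r.current_t())
d=save('side','s8'); W=world(d); hsv=cv2.cvtColor(d['pixels'],cv2.COLOR_RGB2HSV); h,S,V=[hsv[...,i] for i in range(3)]
m=((h<8)|(h>172))&(S>150)&(V>50); m[:320]=0;m[400:]=0;m[:,:190]=0;m[:,250:]=0
P=W[m&np.isfinite(W[...,2])]; rad=(AX-P)@X; print(len(P),'z(rad) slope',np.polyfit(rad,P[:,2],1),rad.min(),rad.max(),P[:,2].min(),P[:,2].max())
cv2.imwrite('pics/v8.png',cv2.resize(d['pixels'][300:410,170:310,::-1],None,fx=5,fy=5,interpolation=cv2.INTER_CUBIC))
E
```

```text
[ 0.2  2.2 15.7] [ 0.4688719  -0.17838031  0.08356412] 39.5083
60 z(rad) slope [-0.3365758   0.07907144] 0.042901406821684494 0.06882080109681131 0.05238506985587432 0.06911779799039253
```

View pics/v8.png

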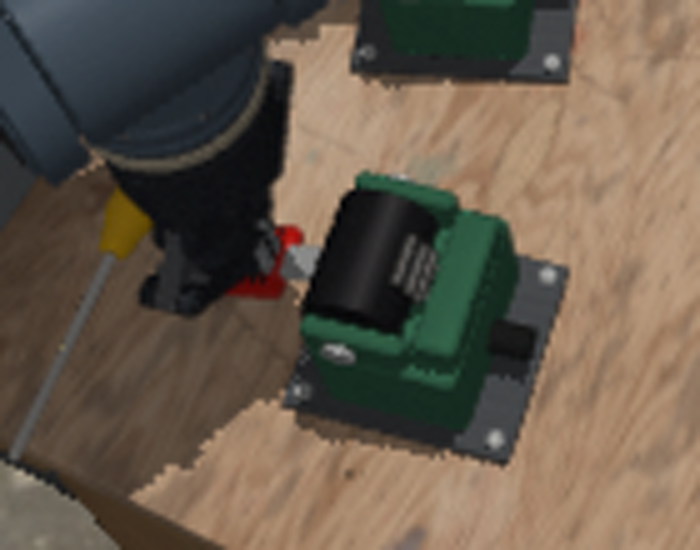

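The paddle at (270,270) is pressed down by the fingertips. The force profile fits the expected clicks: it jumped on leaving the second at TCP z about 0.1025 and the third at about 0.086, then met the stiff end stop at 0.083. It is holding there at about 16 N.

```bash
python3 -c "
from h import *
print(r.current_t(),F(),r.hand_in())"
```

```text
the job is handed in; nothing more can be done
39.5583 [ 0.   1.3 16.2] None
```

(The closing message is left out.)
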